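# Put the waiting relay socket into service

### The arm

A 6-joint arm with a two-finger parallel gripper is mounted at the origin on the work surface. World frame = base frame: x ahead of the robot, y to its left, z up, the work surface at z = 0. Lengths are in m, angles in rad, forces in N, time in s.
With the tool pointing down it reaches from about 0.35 to 0.775 m from the base axis. Payload 5.5 kg.
Tool frame: the origin (TCP) lies between the finger pads; the fingertips stand 19 mm ahead of it and the grasp point (between the pads) is the TCP; z points along the fingers, y is the line along which they close (so a half turn about z gives the same grasp; the last joint's range is limited). The gripper opens to 85 mm and grips with 20 to 120 N. Pads are 22 mm wide; open, the fingers measure 114 mm over their backs; the gripper's body (76 mm by 85 mm) begins 54 mm behind the grasp point. The pads swing forward as they close: fully open they stand 13 mm farther back than shut.
Start: joints at [0.973, 0.313, 0.046, 1.304, 0, 1.431], TCP at [0.254, 0.516, 0.25] pointing down, gripper open.
Joint ranges: [-2.76, 2.76], [-0.86, 1.69], [-1.03, 1.26], [-2.2, 2.34], [-1.47, 1.5], [-3.14, 3.14]. Speed limits (rad/s): [2.57, 2.57, 3.14, 3.14, 3.14, 3.14].

### API

Orientations are given as a unit quaternion [w, x, y, z].
In Python, from workcell import env gives the robot as it stands.
- The arm moves only by the shell command python3 -m pendant 'ROWS' [FORCE]. ROWS is JSON, a list of rows, each an object with "travel": the shift along the tool's x, y, z scaled (see below), a list of three; "rot": the turn, a rotation vector about the tool's x, y, z scaled (see below), a list of three; "fingers": the opening, from -1 (shut) to 1 (fully open). In form: [{"travel": [dx, dy, dz], "rot": [wx, wy, wz], "fingers": fingers}, ...]. A call has 1 to 10 rows; each row is the pose to reach, as a shift and turn from the pose commanded when the call began, along the tool's axes at that moment; what a row does not reach only later rows make up. The controller multiplies each number of a shift by 0.12 m and each number of a turn by 60 degrees. A row lasts 1/10 s, in which the tool goes at most 50 mm and 8.59 degrees, less where a joint would pass 70% of its speed; a pose out of reach is approached as far as the arm can. A call with a number of a shift or a turn outside -1 to 1 is refused whole. A call with a gripper value outside its range is refused whole. The fingers move at their own pace and stop on an object; FORCE is the grip in N (left out, the last holds). Time passes only in rows, so rows that repeat a pose let the fingers close. It gives the time, the measured TCP pose, the force, the opening and the grip force at its end, in the units of the state.
- env.get_state(): the state, without advancing time (a new reading comes with each control period).
- env.read_camera(name): name is "side" or "top"; returns (picture, depth): 384x512x3 uint8, blue, green, red; 384x512 float32, m along the optical axis (not along the pixel's ray), 0 where there is no reading.
- env.camera_model(name): a dict with "fovy" (degrees; the focal length in pixels is half the picture's height over the tangent of half this angle, whatever the lens; pixels are square), "cx", "cy" (the principal point, pixels), "k1" (the pictures are not rectified: a ray, as slopes to the right and down, at radius r is drawn at 1 + k1 r^2 times it, then the intrinsics apply), "rvec" (rotation vector, rad) and "tvec" (3), from world to camera coordinates, as OpenCV has them. Camera axes: x right, y down, z forward; pixel columns grow to the right and rows downward; lengths in m; the calibration is good to about 2 mm. A picture is of the moment at which its call begins. camera_model takes no time and is no camera call.
- env.hand_in(): hands the job in; it is judged then, once.
Trained networks look in the newest picture that a camera, given by its name, has taken for a name from the list of things; names that differ only in an ending like _2 or _b are one class to them, and where a whole thing is asked for, a point or a joint stands for the part that bears it (a point fixed in the world has none). Each returns a list of dicts, best first, with "conf" (0 to 1); they miss things now and then, are a little off and sometimes report something else, mostly with a low value. They report only what shows in the picture. A call takes as long as a camera call. They do not tell look-alikes from the thing itself.
- env.outline_of(camera, target): "mask" (384x512 bool, what is visible of it) and "xy" ([column, row] in pixels, amid what is visible of it).
The state is a dict: "clock": time; "joint_pos": joint angles; "qvel": joint speeds; "tau": joint torques, N m; "tcp_pos": TCP position; "orientation": TCP orientation; "wrist_force": force on the tool from outside, world axes, zero at the start; "ft_torque": the same for the moment, N m; "finger_gap": finger opening in m; "grip_force": force on a finger pad.
Only numpy, scipy, OpenCV 4.12 (cv2) and the standard library are available. Lean on these libraries where they do the work, as an engineer would, in place of code of your own. Each camera call takes 0.05 s, during which the arm holds its last target. There are 200 camera calls.

### The job

One of the three relay sockets waits under the cap with the bridge handle: lift that cap off and lay it flat, handle up, on the floor of the green tray, and plug the relay whose plug has the shape of the uncovered hole fully home into it. Leave the two flat covers, the other two relays, the solder spools and the screwdriver where they are.

Things in the scene. Friction and masses are not known exactly. Their poses are not given: they have to be found in the camera images.
- socket_square: fixed grey socket block, 100 (x) x 78 (y) x 36 mm high, on a 10 mm thick fixed plate, so its top is 46 mm above the bench. One rectangular socket hole 40 x 40 mm (x by y, plus 2.5 mm play in all), 27 mm deep, with a 3 mm sloping lead-in all round its mouth, opens in the middle of its top. Origin: centre of its underside; z up
- mouth_square (a point): centre of the hole mouth, in the top face of socket_square; axes as the block
- socket_wide: fixed grey socket block, 100 (x) x 78 (y) x 36 mm high, on a 10 mm thick fixed plate, so its top is 46 mm above the bench. One rectangular socket hole 56 x 26 mm (x by y, plus 2.5 mm play in all), 27 mm deep, with a 3 mm sloping lead-in all round its mouth, opens in the middle of its top. Origin: centre of its underside; z up
- mouth_wide (a point): centre of the hole mouth, in the top face of socket_wide; axes as the block
- socket_long: fixed grey socket block, 100 (x) x 78 (y) x 36 mm high, on a 10 mm thick fixed plate, so its top is 46 mm above the bench. One rectangular socket hole 76 x 18 mm (x by y, plus 2.5 mm play in all), 27 mm deep, with a 3 mm sloping lead-in all round its mouth, opens in the middle of its top. Origin: centre of its underside; z up
- mouth_long (a point): centre of the hole mouth, in the top face of socket_long; axes as the block
- relay_square: loose grey block relay, 0.18 kg, standing on its plug. Black plug at the bottom 40 x 40 mm (x by y), 22 mm high; above it the grey case 54 x 54 mm (x by y), 58 mm high; 80 mm tall in all, with a thin bright plate on top. Origin: centre of the plug's underside; z up. Fully home, the case sits on the socket's top and the origin is 22 mm below the mouth
- relay_wide: loose grey block relay, 0.18 kg, standing on its plug. Black plug at the bottom 56 x 26 mm (x by y), 22 mm high; above it the grey case 70 x 42 mm (x by y), 58 mm high; 80 mm tall in all, with a thin bright plate on top. Origin: centre of the plug's underside; z up. Fully home, the case sits on the socket's top and the origin is 22 mm below the mouth
- relay_long: loose grey block relay, 0.18 kg, standing on its plug. Black plug at the bottom 76 x 18 mm (x by y), 22 mm high; above it the grey case 90 x 34 mm (x by y), 58 mm high; 80 mm tall in all, with a thin bright plate on top. Origin: centre of the plug's underside; z up. Fully home, the case sits on the socket's top and the origin is 22 mm below the mouth
- handled_cap: white plate 92 (x) x 66 (y) x 8 mm lying loose on top of one of the socket blocks and hiding its hole, carrying in its middle a black bridge handle: a bar 56 mm long (along x), 12 mm thick (y), its top 48 mm above the plate's underside, on two legs 12 x 12 mm at x = -22 and +22 mm; 0.12 kg. Origin: centre of the underside; z up
- flat_cover_1: white plate 92 (x) x 66 (y) x 8 mm lying loose on top of one of the socket blocks and hiding its hole, with no handle. Origin: centre of the underside
- flat_cover_2: white plate 92 (x) x 66 (y) x 8 mm lying loose on top of one of the socket blocks and hiding its hole, with no handle. Origin: centre of the underside
- tray: fixed green open tray, 140 (x) x 170 (y) x 30 mm, walls and floor about 4 mm. Origin: centre of the underside; z up
- plate: fixed aluminium plate 120 (x) x 320 (y) x 10 mm under the three socket blocks, which stand in a row along its y axis 90 mm apart. At each end (y = -149 and +149 mm) a steel arch handle, 8 mm bar, spans x = -30 to +30 mm, top 66 mm above the bench. Origin: centre of the underside
- spool_a: bystander: spool of solder standing upright, 59 mm diameter, 55 mm high. Origin: centre of the underside
- spool_b: bystander: spool of solder standing upright, 59 mm diameter, 55 mm high. Origin: centre of the underside
- screwdriver: bystander: screwdriver lying along its x axis, about 200 mm long
There are look-alikes about, which are no part of the job. What is shaped like the handled_cap but blue or purple is not meant.

How it is judged:
By the outcome, as a careful person would: the job done as asked, in the order asked, and still so for the second after the job is handed in, with the robot touching nothing.
It also fails if it takes over 64 s, if anything falls off the work surface, if the arm or the gripper's body presses on something with over 40 N, if the wrist force passes 120 N, or if a joint passes its speed limit or range.

## Working session

There is one attempt and no reset: what is moved stays moved. The work goes in short steps, Python scripts to look and compute and a shell command to move; the robot and the scene stay as the last step left them, time stands still between calls to the robot, and variables do not carry over. Pictures are saved under pics/ and viewed, at most 10 in all, crops included, and the job is handed in when it is done.

```bash
mkdir -p pics; ls; python3 - <<'E'
from workcell import env
import cv2,numpy as np
for n in("top","side"):
    p,d=env.read_camera(n); np.savez(f"{n}.npz",p=p,d=d); cv2.imwrite(f"pics/{n}0.png",p); print(n,env.camera_model(n))
print(env.get_state())
E
```

```text
pics
top {'fovy': 50.610056126411386, 'cx': 259.0174400755644, 'cy': 192.5449145462838, 'k1': -0.02962207032742716, 'rvec': array([ 2.11218305, -2.14549537,  0.17380748]), 'tvec': array([-0.01742494,  0.60593255,  1.02696284])}
side {'fovy': 52.18702027049307, 'cx': 254.27591093427253, 'cy': 195.64551450933408, 'k1': -0.06808997730110812, 'rvec': array([ 2.29607297, -0.46039609,  0.20777713]), 'tvec': array([-0.57365075,  0.1835254 ,  1.16755374])}
{'clock': 0.1, 'joint_pos': array([ 9.73421402e-01,  3.13933261e-01,  4.50904315e-02,  1.30360046e+00,
       -8.26155426e-06,  1.43117772e+00]), 'qvel': array([ 0.00052818, -0.0020916 ,  0.00273392, -0.00021187,  0.00046311,
        0.00056286]), 'tau': array([ 2.80256485e-03, -4.81725240e+01,  2.99243903e+01,  1.27350874e-02,
       -1.36248955e-04,  8.93306549e-06]), 'tcp_pos': array([0.25389207, 0.51543621, 0.24949261]), 'orientation': array([-2.92774868e-04,  2.26885002e-01,  9.73921207e-01, -7.69686923e-04]), 'wrist_force': array([-0.52332211,  0.92859397,  0.03325537]), 'ft_torque': array([-0.02049206,  0.01267803,  0.00831284]), 'grip_force': 0.0, 'finger_gap': 0.08521748738398958}
```

View pics/top0.png

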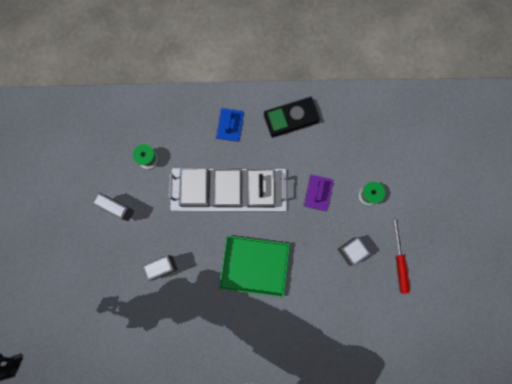

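View pics/side0.png

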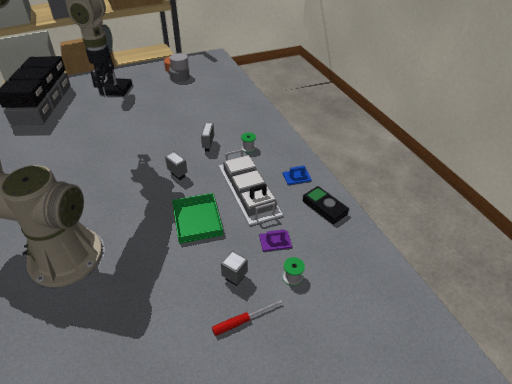

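Top picture: handled white cap at (262,187), on the right-hand socket; flat covers at (228,187) and (194,187). The look-alikes are blue (230,124) and purple (319,193), so they are not meant. Relays are at (113,207), (159,268) and (355,251), and the tray is at (255,266).

```bash
cat > h.py <<'E'
import numpy as np,cv2
from workcell import env
def cam(n):
    m=env.camera_model(n); f=192/np.tan(np.radians(m['fovy']/2))
    K=np.array([[f,0,m['cx']],[0,f,m['cy']],[0,0,1.]]); D=np.array([m['k1'],0,0,0.])
    return K,D,cv2.Rodrigues(m['rvec'])[0],m['tvec']
def cloud(n,d):
    K,D,R,t=cam(n); v,u=np.mgrid[:384,:512]
    px=np.stack([u,v],-1).reshape(-1,1,2).astype(float)
    K_,k1=K,D[0]
    q=(px[:,0]-[K[0,2],K[1,2]])/K[0,0]; s=q.copy()
    for _ in range(20): s=q/(1+k1*(s**2).sum(1,keepdims=True))
    z=d.reshape(-1,1); P=np.c_[s*z,z]
    W=(P-t)@R; W[d.ravel()==0]=np.nan
    return W.reshape(384,512,3)
def rect(W):
    (x,y),(a,b),th=cv2.minAreaRect((W[:,:2]*1000).astype(np.float32))
    if a<b: a,b,th=b,a,th+90
    return f"c=({x:.1f},{y:.1f}) size {a:.1f}x{b:.1f} long axis {((th+90)%180)-90:.1f}deg"
def top(W,m,tol=.006,zr=None):
    P=W[m]; P=P[np.isfinite(P).all(1)]
    h=np.percentile(P[:,2],90) if zr is None else zr
    return h,P[abs(P[:,2]-h)<tol]
E
python3 - <<'E'
from h import *
for n in("top","side"):
    p,d=env.read_camera(n); W=cloud(n,d)
    p=cv2.resize(p,None,fx=1,fy=1)
    print(n,"bench z",np.nanmedian(W[300:,300:,2]) if n=="top" else np.nanmedian(W[340:,150:300,2]))
    for t in("handled_cap","flat_cover_1","relay_square","relay_wide","relay_long","tray","plate","spool_a","screwdriver"):
        for o in env.outline_of(n,t):
            if o['conf']<.3: continue
            m=cv2.erode(o['mask'].astype(np.uint8),np.ones((1,1)))>0
            h,P=top(W,m)
            print(t,round(o['conf'],2),np.round(o['xy']).astype(int),m.sum(),"z90 %.1f"%(h*1e3),len(P), rect(P) if len(P)>4 else '', "med",np.round(np.median(P,0)*1e3,1))
    if n=="top": crop=p[155:225,160:345]; cv2.imwrite("pics/crop.png",cv2.resize(crop,None,fx=4.2,fy=4.2,interpolation=cv2.INTER_CUBIC))
E
```

```text
top bench z -8.380871393122864e-05
handled_cap 0.75 [232 126] 749 z90 45.2 89 c=(812.7,54.1) size 54.9x11.8 long axis -9.0deg med [812.8  53.   47.7]
handled_cap 0.64 [259 185] 767 z90 92.3 107 c=(619.3,-32.5) size 55.1x10.3 long axis -0.9deg med [620.1 -32.6  93. ]
handled_cap 0.6 [318 194] 785 z90 45.5 95 c=(611.8,-188.7) size 56.4x12.1 long axis -14.1deg med [ 610.9 -188.5   47.3]
flat_cover_1 0.69 [194 185] 864 z90 56.0 801 c=(627.6,147.9) size 90.6x69.3 long axis -1.3deg med [625.9 146.4  53.8]
flat_cover_1 0.58 [228 189] 870 z90 56.0 807 c=(622.2,56.5) size 92.7x66.2 long axis -0.7deg med [621.5  55.5  53.8]
relay_square 0.82 [350 253] 525 z90 83.1 420 c=(447.2,-266.3) size 53.8x51.8 long axis 32.8deg med [ 447.2 -265.5   80.9]
relay_wide 0.71 [159 270] 567 z90 82.9 430 c=(412.9,231.1) size 71.1x41.5 long axis -67.1deg med [412.3 229.9  80.6]
relay_long 0.75 [114 207] 550 z90 82.8 425 c=(573.7,361.2) size 91.2x33.9 long axis 61.5deg med [572.3 359.7  80.7]
relay_long 0.57 [370 190] 542 z90 57.6 382 c=(602.8,-328.9) size 59.4x57.1 long axis 88.4deg med [ 601.6 -327.8   55.7]
tra
[... 1648 characters left out ...]
7.2  83.8]
relay_long 0.45 [238 192] 51 z90 46.7 23 c=(578.7,41.7) size 54.7x22.9 long axis -62.8deg med [577.3  25.8  44.5]
tray 0.96 [199 220] 2076 z90 27.9 323 c=(415.7,-9.5) size 175.0x140.5 long axis 81.7deg med [414.9 -23.5  29.1]
plate 0.94 [255 216] 612 z90 15.6 375 c=(625.2,57.4) size 319.1x120.5 long axis 88.7deg med [582.1 -72.5  12.1]
spool_a 0.61 [291 273] 485 z90 57.5 271 c=(601.6,-331.8) size 56.5x53.0 long axis -21.1deg med [ 601.6 -331.6   55.9]
spool_a 0.55 [250 140] 249 z90 59.6 114 c=(717.0,288.0) size 58.8x54.7 long axis 67.0deg med [717.6 286.   58.2]
screwdriver 0.92 [233 319] 497 z90 26.8 275 c=(402.2,-402.4) size 131.0x23.6 long axis 3.3deg med [ 386.5 -404.    24.8]
```

View pics/crop.png

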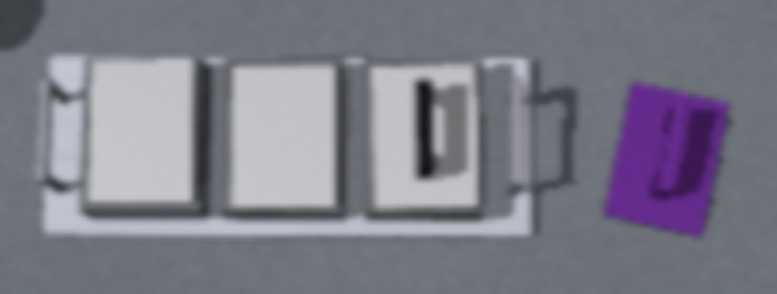

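Crop: the white cap with the black handle, crop (425,130) = (261,186), is the only white one with a handle. The purple one at crop (665,150) is a look-alike. Both views agree: handle top at z≈94 mm, as the text implies, centre (620,-32), bar along x. I'll turn the tool and start across.

```bash
python3 -m pendant '[{"travel":[-1,-0.58,0],"rot":[0,0,-0.42],"fingers":0.2},{"travel":[-1,-0.58,0],"rot":[0,0,-0.42],"fingers":0.2},{"travel":[-1,-0.58,0],"rot":[0,0,-0.42],"fingers":0.2},{"travel":[-1,-0.58,0],"rot":[0,0,-0.42],"fingers":0.2}]' 40
cat >> h.py <<'E'
from scipy.spatial.transform import Rotation as Rn
def go(x,y,z,yaw_y=None):
    "print travel (units) and rot for target in mm; yaw_y: world angle of tool y, deg"
    s=env.get_state(); q=s['orientation']; R=Rn.from_quat(np.r_[q[1:],q[0]]).as_matrix()
    d=np.array([x,y,z])/1e3-s['tcp_pos']
    a=np.degrees(np.arctan2(R[1,1],R[0,1])); 
    print("tcp",np.round(s['tcp_pos']*1e3,1),"yang %.2f"%a,"tilt",np.round(R[:,2],3),"travel",np.round(R.T@d/.12,3),"F",np.round(s['wrist_force'],1),"gap %.1f"%(s['finger_gap']*1e3),"t",round(s['clock'],2), "j6 %.2f"%s['joint_pos'][5])
    if yaw_y is not None: 
        k=(yaw_y-a+90)%180-90; print("rot z",round(-k/60,3), 'deg',k)
E
python3 -c "
from h import *
go(620.5,-32,150,89)"
```

```text
clock: 1.5
tcp_pos: [0.333, 0.3972, 0.2505]
orientation: [0.0, 0.01, 1.0, -0.001]
wrist_force: [0.7, 0.5, -0.8]
finger_gap: 0.0509
grip_force: 0.0
tcp [333.  397.2 250.5] yang 88.90 tilt [ 0.001 -0.001 -1.   ] travel [-2.463 -3.529  0.843] F [ 0.7  0.5 -0.8] gap 50.9 t 1.5 j6 0.74
rot z -0.002 deg 0.10102333004924446
```

```bash

python3 -m pendant '[{"travel":[-0.7,-1,0],"rot":[0,0,0],"fingers":0.2},{"travel":[-0.7,-1,0],"rot":[0,0,0],"fingers":0.2},{"travel":[-0.7,-1,0],"rot":[0,0,0],"fingers":0.2}]' >/dev/null
python3 -m pendant '[{"travel":[-0.7,-1,0],"rot":[0,0,0],"fingers":0.2},{"travel":[-0.7,-1,0],"rot":[0,0,0],"fingers":0.2},{"travel":[-0.7,-1,0],"rot":[0,0,0],"fingers":0.2}]' >/dev/null
python3 -m pendant '[{"travel":[-0.7,-1,0],"rot":[0,0,0],"fingers":0.2},{"travel":[-0.7,-1,0],"rot":[0,0,0],"fingers":0.2},{"travel":[-0.7,-1,0],"rot":[0,0,0],"fingers":0.2},{"travel":[-0.7,-1,0],"rot":[0,0,0],"fingers":0.2}]'
python3 -c "
from h import *
go(620.5,-32,150,89)"
```

```text
clock: 2.5
tcp_pos: [0.5797, 0.0316, 0.2495]
orientation: [0.001, 0.012, 1.0, -0.001]
wrist_force: [-1.0, 1.1, 0.3]
finger_gap: 0.0514
grip_force: 0.0
tcp [579.7  31.6 249.5] yang 88.60 tilt [ 0.002 -0.001 -1.   ] travel [-0.352 -0.52   0.83 ] F [-1.   1.1  0.3] gap 51.4 t 2.5 j6 -0.06
rot z -0.007 deg 0.4021601591957449
```

```bash

python3 -m pendant '[{"travel":[-0.352,-0.52,0.6],"rot":[0,0,0],"fingers":0.2},{"travel":[-0.352,-0.52,0.83],"rot":[0,0,0],"fingers":0.2},{"travel":[-0.352,-0.52,0.83],"rot":[0,0,0],"fingers":0.2},{"travel":[-0.352,-0.52,0.83],"rot":[0,0,0],"fingers":0.2},{"travel":[-0.352,-0.52,0.83],"rot":[0,0,0],"fingers":0.2}]'
python3 -c "
from h import *
go(620.5,-32,87,89)"
```

```text
clock: 3.0
tcp_pos: [0.6172, -0.0263, 0.1508]
orientation: [-0.001, 0.009, 1.0, 0.0]
wrist_force: [0.3, -0.3, 0.2]
finger_gap: 0.0512
grip_force: 0.0
tcp [617.2 -26.3 150.8] yang 88.97 tilt [-0.001  0.001 -1.   ] travel [-0.029 -0.047  0.532] F [ 0.3 -0.3  0.2] gap 51.2 t 3.0 j6 -0.15
rot z -0.0 deg 0.025106811578154975
```

```bash

python3 -m pendant '[{"travel":[0,0,0],"rot":[0,0,0],"fingers":0.2},{"travel":[0,0,0],"rot":[0,0,0],"fingers":0.2}]' >/dev/null
python3 -c "
from h import *
go(620.5,-32,87,89)"
```

```text
tcp [618.4 -26.3 153. ] yang 89.05 tilt [ 0.003 -0.    -1.   ] travel [-0.016 -0.047  0.55 ] F [-0.3  0.1  0.2] gap 51.1 t 3.2 j6 -0.16
rot z 0.001 deg -0.04527593006304187
```

```bash

python3 -m pendant '[{"travel":[-0.016,-0.047,0.1],"rot":[0,0,0],"fingers":0.2},{"travel":[-0.016,-0.047,0.3],"rot":[0,0,0],"fingers":0.2},{"travel":[-0.016,-0.047,0.45],"rot":[0,0,0],"fingers":0.2},{"travel":[-0.016,-0.047,0.55],"rot":[0,0,0],"fingers":0.2},{"travel":[-0.016,-0.047,0.55],"rot":[0,0,0],"fingers":0.2},{"travel":[-0.016,-0.047,0.55],"rot":[0,0,0],"fingers":0.2}]' 
python3 -m pendant '[{"travel":[0,0,0],"rot":[0,0,0],"fingers":-1},{"travel":[0,0,0],"rot":[0,0,0],"fingers":-1},{"travel":[0,0,0],"rot":[0,0,0],"fingers":-1},{"travel":[0,0,0],"rot":[0,0,0],"fingers":-1},{"travel":[0,0,0],"rot":[0,0,0],"fingers":-1},{"travel":[0,0,0],"rot":[0,0,0],"fingers":-1},{"travel":[0,0,0],"rot":[0,0,0],"fingers":-1}]' 40
python3 -c "
from h import *
go(620.5,-32,187,89)"
```

```text
clock: 3.8
tcp_pos: [0.6196, -0.033, 0.085]
orientation: [0.0, 0.009, 1.0, 0.0]
wrist_force: [0.2, -0.1, -0.1]
finger_gap: 0.0513
grip_force: 0.0
clock: 4.5
tcp_pos: [0.6202, -0.033, 0.0857]
orientation: [0.001, 0.009, 1.0, -0.0]
wrist_force: [-0.2, 0.6, 4.9]
finger_gap: 0.0111
grip_force: 40.7
tcp [620.2 -33.   85.7] yang 88.98 tilt [ 0.002 -0.    -1.   ] travel [-0.004  0.008 -0.844] F [-0.2  0.6  4.9] gap 11.1 t 4.5 j6 -0.16
rot z -0.0 deg 0.02398731812030519
```

Gripped. Lift, then look at the hole and the held cap.

```bash

python3 -m pendant '[{"travel":[0,0,-0.1],"rot":[0,0,0],"fingers":-1},{"travel":[0,0,-0.4],"rot":[0,0,0],"fingers":-1},{"travel":[0,0,-0.8],"rot":[0,0,0],"fingers":-1},{"travel":[0,0,-0.8],"rot":[0,0,0],"fingers":-1}]'
python3 -m pendant '[{"travel":[0.9,0.1,0],"rot":[0,0,0.122],"fingers":-1},{"travel":[0.9,0.1,0],"rot":[0,0,0.122],"fingers":-1},{"travel":[0.9,0.1,0],"rot":[0,0,0.122],"fingers":-1},{"travel":[0.9,0.1,0],"rot":[0,0,0.122],"fingers":-1},{"travel":[0.9,0.1,0],"rot":[0,0,0.122],"fingers":-1},{"travel":[0.9,0.1,0],"rot":[0,0,0.122],"fingers":-1}]'
python3 - <<'E'
from h import *
go(415,-10,56,81.7)
ps=[]
for n in("side","top"):
    p,d=env.read_camera(n); W=cloud(n,d)
    c=p[140:240,190:310] if n=="side" else p[150:290,200:320]
    ps.append(cv2.resize(c,(390,325 if n=="side" else 455),interpolation=cv2.INTER_CUBIC))
    for t in ("tray",):
      for o in env.outline_of(n,t)[:1]:
        m=o['mask']; h,P=top(W,m,.004,.029); print(n,"rim",rect(P),len(P)); h,P=top(W,m,.004,.004); print("floor",rect(P),len(P))
ps[0]=cv2.copyMakeBorder(ps[0],0,130,0,0,cv2.BORDER_CONSTANT)
cv2.imwrite("pics/lift.png",np.hstack(ps))
E
```

```text
clock: 4.9
tcp_pos: [0.6229, -0.0336, 0.1882]
orientation: [0.005, 0.009, 1.0, -0.001]
wrist_force: [1.4, -0.5, -1.2]
finger_gap: 0.0111
grip_force: 39.9
clock: 5.5
tcp_pos: [0.5135, -0.0194, 0.1811]
orientation: [0.001, 0.073, 0.997, -0.0]
wrist_force: [0.3, -0.3, -1.5]
finger_gap: 0.0113
grip_force: 39.8
tcp [513.5 -19.4 181.1] yang 81.65 tilt [ 0.002 -0.    -1.   ] travel [ 0.825 -0.042  1.041] F [ 0.3 -0.3 -1.5] gap 11.3 t 5.5 j6 -0.05
rot z -0.001 deg 0.05255547811151473
side rim c=(415.8,-9.9) size 174.3x140.7 long axis 81.6deg 267
floor c=(419.8,6.8) size 209.3x145.9 long axis 81.8deg 1271
top rim c=(403.8,-85.9) size 138.4x19.4 long axis -5.7deg 93
floor c=(403.9,-82.5) size 133.0x27.5 long axis -6.9deg 349
```

View pics/lift.png

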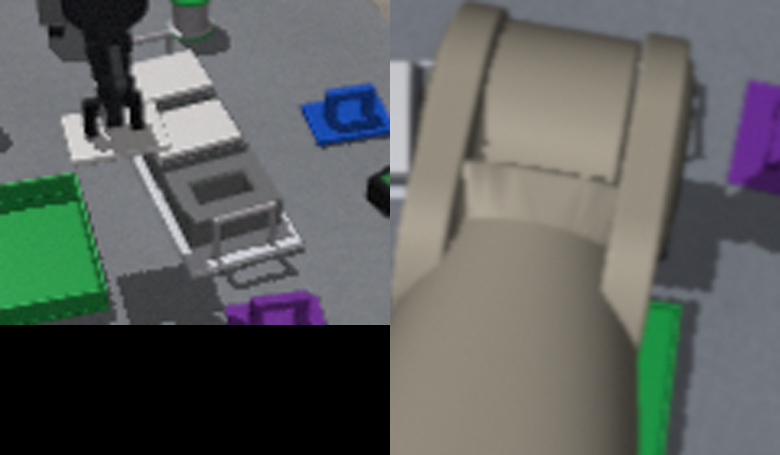

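Side view: the cap is held level in the gripper and socket 3 is uncovered, with its hole at crop (220,187), i.e. about (258,197), looking like the wide shape. I'll measure it once the arm is clear. Next, lay the cap in the tray.

```bash

python3 -m pendant '[{"travel":[0.4,-0.02,0],"rot":[0,0,0],"fingers":-1},{"travel":[0.825,-0.042,0.2],"rot":[0,0,0],"fingers":-1},{"travel":[0.825,-0.042,0.6],"rot":[0,0,0],"fingers":-1},{"travel":[0.825,-0.042,0.85],"rot":[0,0,0],"fingers":-1},{"travel":[0.825,-0.042,0.85],"rot":[0,0,0],"fingers":-1},{"travel":[0.825,-0.042,0.85],"rot":[0,0,0],"fingers":-1},{"travel":[0.825,-0.042,0.85],"rot":[0,0,0],"fingers":-1}]'
python3 -c "
from h import *
go(415,-10,45,81.7)"
```

```text
clock: 6.4
tcp_pos: [0.4151, -0.01, 0.0803]
orientation: [0.001, 0.073, 0.997, -0.0]
wrist_force: [-0.1, -0.0, -0.6]
finger_gap: 0.011
grip_force: 39.7
tcp [415.1 -10.   80.3] yang 81.65 tilt [ 0.003 -0.001 -1.   ] travel [0.002 0.    0.294] F [-0.1 -0.  -0.6] gap 11.0 t 6.4 j6 -0.07
rot z -0.001 deg 0.047334576805582174
```

```bash

python3 -m pendant '[{"travel":[0,0,0.1],"rot":[0,0,0],"fingers":-1},{"travel":[0,0,0.2],"rot":[0,0,0],"fingers":-1},{"travel":[0,0,0.26],"rot":[0,0,0],"fingers":-1},{"travel":[0,0,0.28],"rot":[0,0,0],"fingers":-1},{"travel":[0,0,0.295],"rot":[0,0,0],"fingers":-1},{"travel":[0,0,0.3],"rot":[0,0,0],"fingers":-1},{"travel":[0,0,0.3],"rot":[0,0,0],"fingers":-1}]'
```

```text
clock: 7.1
tcp_pos: [0.4138, -0.0098, 0.0437]
orientation: [0.001, 0.073, 0.997, -0.0]
wrist_force: [-1.7, -0.0, 4.7]
finger_gap: 0.0113
grip_force: 40.5
```

```bash

python3 -m pendant '[{"travel":[0,0,0],"rot":[0,0,0],"fingers":0.1},{"travel":[0,0,0],"rot":[0,0,0],"fingers":0.1},{"travel":[0,0,0],"rot":[0,0,0],"fingers":0.1},{"travel":[0,0,0],"rot":[0,0,0],"fingers":0.1},{"travel":[0,0,-0.2],"rot":[0,0,0],"fingers":0.1},{"travel":[0,0,-0.5],"rot":[0,0,0],"fingers":0.1},{"travel":[0,0,-0.9],"rot":[0,0,0],"fingers":1},{"travel":[0,0,-1],"rot":[0,0,0],"fingers":1},{"travel":[0,0,-1],"rot":[0,0,0],"fingers":1}]' 
python3 -m pendant '[{"travel":[0,1,-0.3],"rot":[0,0,0],"fingers":1},{"travel":[0,1,-0.3],"rot":[0,0,0],"fingers":1},{"travel":[0,1,-0.3],"rot":[0,0,0],"fingers":1},{"travel":[0,1,-0.3],"rot":[0,0,0],"fingers":1}]' 
python3 -m pendant '[{"travel":[0,1,0],"rot":[0,0,0],"fingers":1},{"travel":[0,1,0],"rot":[0,0,0],"fingers":1},{"travel":[0,1,0],"rot":[0,0,0],"fingers":1},{"travel":[0,1,0],"rot":[0,0,0],"fingers":1},{"travel":[0,1,0],"rot":[0,0,0],"fingers":1},{"travel":[0,1,0],"rot":[0,0,0],"fingers":1}]' 
python3 - <<'E'
from h import *
go(413,230,150,21)
ps=[]
for n in("side","top"):
    p,d=env.read_camera(n); np.savez(n+"2.npz",p=p,d=d); W=cloud(n,d)
    c=p[140:240,160:280] if n=="side" else p[160:300,200:320]
    ps.append(cv2.resize(c,(390,325 if n=="side" else 455),interpolation=cv2.INTER_CUBIC))
    B=np.isfinite(W).all(2)&(abs(W[...,0]-.62)<.047)&(abs(W[...,1]+.033)<.036)
    Z=W[...,2]; print(n,"block top z",np.median(Z[B&(Z>.035)]), "hole floor z",np.percentile(Z[B],[1,5]))
    H=B&(Z<.040); P=W[H]; print("hole px<40mm",len(P),rect(P)); P=W[B&(Z<.026)]; print("floor pts",len(P),rect(P) if len(P)>3 else '')
    T=np.isfinite(W).all(2)&(abs(W[...,0]-.62)<.06)&(abs(W[...,1]+.033)<.044)&(abs(Z-.046)<.004); print("block",rect(W[T]))
    for t in ("handled_cap","relay_wide","relay_square","relay_long"):
      for o in env.outline_of(n,t):
        if o['conf']<.3: continue
        h,P=top(W,o['mask']); print(n,t,o['xy'],round(o['conf'],2),round(h*1e3,1),rect(P) if len(P)>3 else '')
ps[0]=cv2.copyMakeBorder(ps[0],0,130,0,0,cv2.BORDER_CONSTANT)
cv2.imwrite("pics/hole.png",np.hstack(ps))
E
```

```text
clock: 8.0
tcp_pos: [0.4149, -0.01, 0.165]
orientation: [0.003, 0.073, 0.997, -0.0]
wrist_force: [-0.1, 0.5, -0.1]
finger_gap: 0.0848
grip_force: 0.0
clock: 8.4
tcp_pos: [0.4306, 0.1115, 0.1981]
orientation: [-0.0, 0.071, 0.997, 0.0]
wrist_force: [0.1, 0.1, -0.4]
finger_gap: 0.0851
grip_force: 0.0
clock: 9.0
tcp_pos: [0.4472, 0.2265, 0.1977]
orientation: [-0.001, 0.073, 0.997, -0.001]
wrist_force: [0.3, 0.4, 0.2]
finger_gap: 0.0853
grip_force: 0.0
tcp [447.2 226.5 197.7] yang 81.58 tilt [-0.002 -0.001 -1.   ] travel [ 0.286 -0.012  0.398] F [0.3 0.4 0.2] gap 85.3 t 9.0 j6 0.46
rot z 1.01 deg -60.57579637315169
side block top z 0.046981910287333443 hole floor z [0.01009826 0.01466167]
hole px<40mm 232 c=(615.5,-33.3) size 84.6x71.3 long axis -0.0deg
floor pts 122 c=(615.4,-33.3) size 84.5x71.3 long axis 0.1deg
block c=(624.1,-29.8) size 101.7x80.5 long axis -1.2deg
side handled_cap [295.9, 176.7] 0.66 44.1 c=(814.7,54.9) size 55.6x12.5 long axis -11.2deg
side handled_cap [273.7, 240.6] 0.6 45.9 c=(612.6,-190.9) size 56.1x10.2 long axis -12.1deg
side handled_cap [194.5, 217.2] 0.57 50.
[... 695 characters left out ...]
.5, 194.3] 0.98 45.9 c=(611.6,-188.6) size 55.6x11.8 long axis -13.6deg
top handled_cap [255.0, 267.0] 0.84 48.7 c=(414.6,-12.3) size 54.7x11.9 long axis -8.0deg
top handled_cap [229.1, 125.1] 0.55 45.1 c=(813.5,53.7) size 57.7x12.1 long axis -8.5deg
top relay_wide [156.9, 269.1] 0.78 82.8 c=(412.3,230.0) size 69.4x39.6 long axis -69.3deg
top relay_wide [206.6, 195.3] 0.33 47.8 c=(624.7,147.6) size 98.5x78.8 long axis -1.1deg
top relay_square [353.5, 253.8] 0.63 83.1 c=(447.3,-267.1) size 54.3x54.1 long axis -56.6deg
top relay_long [112.4, 207.3] 0.71 82.9 c=(573.1,360.9) size 89.2x34.2 long axis 62.2deg
top relay_long [145.6, 160.3] 0.63 57.4 c=(717.7,284.3) size 57.2x53.2 long axis 44.8deg
```

View pics/hole.png

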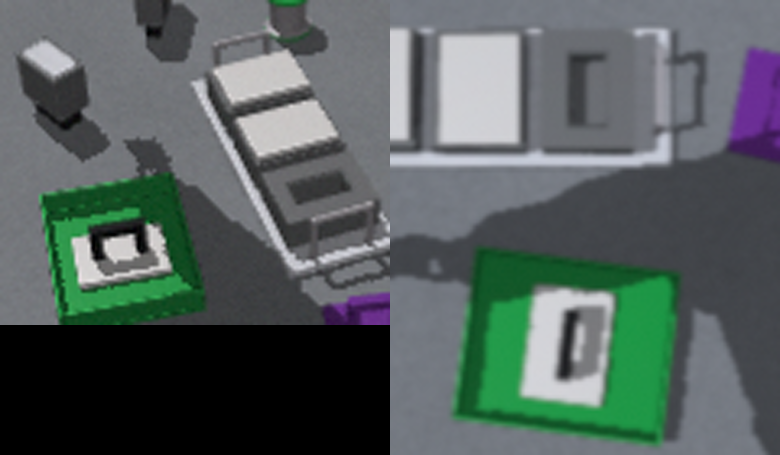

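Top view: the cap lies flat in the tray, handle up, at about (255,267), with its handle top at z≈50. The hole at crop (587,90) = (260,188) measures about 60 x 31 mm, so it is the wide one; square would be 42x42 and long 78x20. relay_wide is the one at (157,269): top 70x41 mm, z≈82, at world (413.5,231).

```bash

python3 -m pendant '[{"travel":[0.286,0.02,0],"rot":[0,0,1],"fingers":1},{"travel":[0.286,0.02,0],"rot":[0,0,1],"fingers":1},{"travel":[0.286,0.02,0],"rot":[0,0,1],"fingers":1},{"travel":[0.286,0.02,0.2],"rot":[0,0,1],"fingers":1},{"travel":[0.286,0.02,0.3],"rot":[0,0,1],"fingers":1},{"travel":[0.286,0.02,0.3],"rot":[0,0,1],"fingers":1},{"travel":[0.286,0.02,0.3],"rot":[0,0,1],"fingers":1},{"travel":[0.286,0.02,0.3],"rot":[0,0,1],"fingers":1},{"travel":[0.286,0.02,0.3],"rot":[0,0,1],"fingers":1},{"travel":[0.286,0.02,0.3],"rot":[0,0,1],"fingers":1}]'
python3 -c "
from h import *
go(413.5,230.8,62,21)
W=cloud('top',np.load('top2.npz')['d']);D0=cloud('top',np.load('top.npz')['d'])
for C in(W,D0):
  P=C[np.isfinite(C).all(2)&(np.hypot(C[...,0]-.413,C[...,1]-.231)<.06)&(abs(C[...,2]-.081)<.005)][:,:2]
  w,v=np.linalg.eigh(np.cov(P.T)); print(len(P),P.mean(0),np.degrees(np.arctan2(v[1,1],v[0,1])),np.sqrt(12*w))
"
```

```text
clock: 10.5
tcp_pos: [0.4144, 0.2353, 0.1628]
orientation: [0.0, 0.561, 0.828, 0.0]
wrist_force: [-0.1, 0.6, -0.2]
finger_gap: 0.0854
grip_force: 0.0
tcp [414.4 235.3 162.8] yang 21.79 tilt [ 0.  0. -1.] travel [-0.032 -0.021  0.84 ] F [-0.1  0.6 -0.2] gap 85.4 t 10.5 j6 1.54
rot z 0.013 deg -0.79330165656323
365 [0.40814763 0.23306221] 99.58760263790047 [0.03448182 0.068989  ]
457 [0.41282844 0.23102313] 110.86502122855951 [0.04168696 0.07012417]
```

```bash

python3 -m pendant '[{"travel":[-0.033,-0.021,0.1],"rot":[0,0,0.014],"fingers":1},{"travel":[-0.033,-0.021,0.4],"rot":[0,0,0.014],"fingers":1},{"travel":[-0.033,-0.021,0.65],"rot":[0,0,0.014],"fingers":1},{"travel":[-0.033,-0.021,0.8],"rot":[0,0,0.014],"fingers":1},{"travel":[-0.033,-0.021,0.84],"rot":[0,0,0.014],"fingers":1},{"travel":[-0.033,-0.021,0.84],"rot":[0,0,0.014],"fingers":1},{"travel":[-0.033,-0.021,0.84],"rot":[0,0,0.014],"fingers":1}]'
python3 -m pendant '[{"travel":[0,0,0],"rot":[0,0,0],"fingers":-1},{"travel":[0,0,0],"rot":[0,0,0],"fingers":-1},{"travel":[0,0,0],"rot":[0,0,0],"fingers":-1},{"travel":[0,0,0],"rot":[0,0,0],"fingers":-1},{"travel":[0,0,0],"rot":[0,0,0],"fingers":-1},{"travel":[0,0,0],"rot":[0,0,0],"fingers":-1},{"travel":[0,0,0],"rot":[0,0,0],"fingers":-1}]' 50
python3 -c "
from h import *
go(413.5,230.8,180,21)"
```

```text
clock: 11.2
tcp_pos: [0.4142, 0.2309, 0.0629]
orientation: [0.0, 0.568, 0.823, 0.001]
wrist_force: [-0.1, 0.1, 0.2]
finger_gap: 0.0851
grip_force: 0.0
clock: 11.9
tcp_pos: [0.4141, 0.2308, 0.0627]
orientation: [0.001, 0.568, 0.823, 0.001]
wrist_force: [-0.9, -0.3, 5.7]
finger_gap: 0.0415
grip_force: 50.4
tcp [414.1 230.8  62.7] yang 20.81 tilt [ 0.002  0.001 -1.   ] travel [ 0.001 -0.003 -0.978] F [-0.9 -0.3  5.7] gap 41.5 t 11.9 j6 1.55
rot z -0.003 deg 0.18701744857008862
```

```bash

python3 -m pendant '[{"travel":[0,0,-0.1],"rot":[0,0,0],"fingers":-1},{"travel":[0,0,-0.4],"rot":[0,0,0],"fingers":-1},{"travel":[0,0,-0.8],"rot":[0,0,0],"fingers":-1},{"travel":[0,0,-1],"rot":[0,0,0],"fingers":-1},{"travel":[0,0,-1],"rot":[0,0,0],"fingers":-1}]'
python3 -m pendant '[{"travel":[-1,0,0],"rot":[0,0,-1],"fingers":-1},{"travel":[-1,0,0],"rot":[0,0,-1],"fingers":-1},{"travel":[-1,0,0],"rot":[0,0,-1],"fingers":-1},{"travel":[-1,0,0],"rot":[0,0,-1],"fingers":-1},{"travel":[-1,0,0],"rot":[0,0,-1],"fingers":-1},{"travel":[-1,0,0],"rot":[0,0,-1],"fingers":-1},{"travel":[-1,0,0],"rot":[0,0,-1],"fingers":-1},{"travel":[-1,0,0],"rot":[0,0,-1],"fingers":-1},{"travel":[-1,0,0],"rot":[0,0,-1],"fingers":-1}]'
python3 -c "
from h import *
go(622.8,-31.2,150,88.8)"
```

```text
clock: 12.4
tcp_pos: [0.4156, 0.2314, 0.1855]
orientation: [0.002, 0.568, 0.823, 0.003]
wrist_force: [0.4, -0.3, -1.4]
finger_gap: 0.0411
grip_force: 50.9
clock: 13.3
tcp_pos: [0.4549, 0.1183, 0.1803]
orientation: [-0.001, 0.08, 0.997, -0.0]
wrist_force: [-0.9, -0.3, -2.2]
finger_gap: 0.0413
grip_force: 50.7
tcp [454.9 118.3 180.3] yang 80.80 tilt [-0.003 -0.    -1.   ] travel [-1.581 -1.006  0.249] F [-0.9 -0.3 -2.2] gap 41.3 t 13.3 j6 0.24
rot z -0.133 deg 7.998027691507829
```

```bash

python3 -m pendant '[{"travel":[-0.8,-0.5,0],"rot":[0,0,-0.133],"fingers":-1},{"travel":[-0.8,-0.5,0],"rot":[0,0,-0.133],"fingers":-1},{"travel":[-0.8,-0.5,0],"rot":[0,0,-0.133],"fingers":-1},{"travel":[-0.8,-0.5,0],"rot":[0,0,-0.133],"fingers":-1},{"travel":[-0.8,-0.5,0],"rot":[0,0,-0.133],"fingers":-1},{"travel":[-0.8,-0.5,0],"rot":[0,0,-0.133],"fingers":-1}]' >/dev/null
python3 -c "
from h import *
go(622.8,-31.2,150,88.8)"
```

```text
tcp [539.7  44.7 181.4] yang 88.82 tilt [-0.002  0.001 -1.   ] travel [-0.706 -0.619  0.26 ] F [-0.5  0.  -1. ] gap 41.7 t 13.9 j6 -0.05
rot z 0.0 deg -0.02026737206787743
```

```bash

python3 -m pendant '[{"travel":[-0.706,-0.619,0],"rot":[0,0,0],"fingers":-1},{"travel":[-0.706,-0.619,0.1],"rot":[0,0,0],"fingers":-1},{"travel":[-0.706,-0.619,0.26],"rot":[0,0,0],"fingers":-1},{"travel":[-0.706,-0.619,0.4],"rot":[0,0,0],"fingers":-1},{"travel":[-0.706,-0.619,0.4],"rot":[0,0,0],"fingers":-1},{"travel":[-0.706,-0.619,0.4],"rot":[0,0,0],"fingers":-1},{"travel":[-0.706,-0.619,0.4],"rot":[0,0,0],"fingers":-1}]' >/dev/null
python3 - <<'E'
from h import *
go(622.8,-31.2,86,88.8)
ps=[]
for n,c in(("side",(150,240,200,310)),("top",(150,230,215,315))):
    p,d=env.read_camera(n); W=cloud(n,d); np.savez(n+"3.npz",p=p,d=d)
    ps.append(cv2.resize(p[c[0]:c[1],c[2]:c[3]],(390,int(390*(c[1]-c[0])/(c[3]-c[2]))),interpolation=cv2.INTER_CUBIC))
    X,Y,Z=W[...,0],W[...,1],W[...,2]
    for o in env.outline_of(n,"relay_wide"):
        P=W[o['mask']];P=P[np.isfinite(P).all(1)]; print(n,o['conf'],o['xy'],np.round(np.percentile(P,[3,50,97],axis=0)*1e3,1).tolist())
h=max(a.shape[0] for a in ps); ps=[cv2.copyMakeBorder(a,0,h-a.shape[0],0,0,cv2.BORDER_CONSTANT) for a in ps]
cv2.imwrite("pics/hover.png",np.hstack(ps))
E
```

```text
tcp [624.5 -31.3 135.4] yang 88.86 tilt [ 0.002 -0.    -1.   ] travel [0.014 0.001 0.411] F [ 0.2  0.3 -1.6] gap 41.4 t 14.6 j6 -0.16
rot z 0.001 deg -0.05653207629956114
side 0.55 [253.7, 182.5] [[587.7, -53.2, 78.0], [603.3, -47.8, 122.8], [651.1, -13.4, 157.1]]
top 0.59 [173.7, 190.5] [[567.9, -100.7, 6.1], [615.7, 202.8, 10.3], [683.0, 215.1, 66.7]]
```

View pics/hover.png

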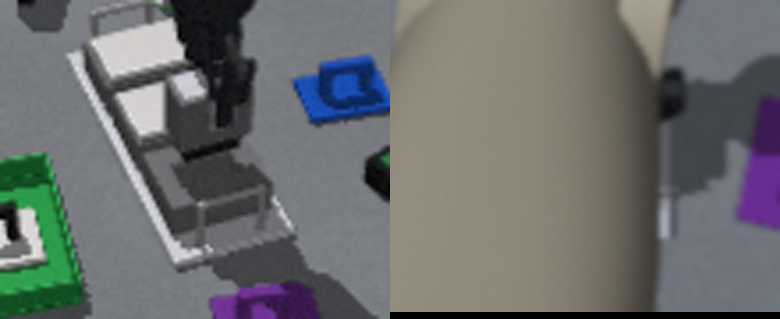

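Side view: the relay hangs level over the socket, plug bottom at crop (210,152), at the hole. The top view is blocked by the arm. I'll check the offset from the depth of the relay's faces.

```bash
python3 - <<'E'
from h import *
W=cloud("side",np.load("side3.npz")['d']); W2=cloud("side",np.load("side2.npz")['d'])
X,Y,Z=np.moveaxis(W,2,0); ok=np.isfinite(W).all(2)
b=ok&(Z>.1)&(Z<.145)&(X<.66)&(Y>-.06)&(Y<0)&(X>.575)
A=b&(X<.595); print("x- face",A.sum(),np.percentile(X[A],[10,50,90]),"y",np.percentile(Y[A],[2,98]))
B=b&(Y<-.046)&(X>.592); print("y- face",B.sum(),np.percentile(Y[B],[10,50,90]),"x",np.percentile(X[B],[2,98]))
T=ok&(abs(Z-.155)<.004)&(abs(X-.62)<.05)&(abs(Y+.03)<.04); print("top",T.sum(),np.percentile(Z[T],50),rect(W[T]))
X,Y,Z=np.moveaxis(W2,2,0); ok=np.isfinite(W2).all(2)
for nm,m in(("block x- face",ok&(abs(Y+.03)<.025)&(Z>.018)&(Z<.04)&(X<.585)&(X>.56)),):
  print(nm,m.sum(),np.percentile(X[m],[10,50,90]))
m=ok&(abs(X-.623)<.03)&(Z>.018)&(Z<.04)&(Y<-.062)&(Y>-.08); print("block y- face",m.sum(),np.percentile(Y[m],[10,50,90]))
for n in("top","side"):
  W=cloud(n,np.load(n+"2.npz")['d']);X,Y,Z=np.moveaxis(W,2,0)
  # hole wall limits at depth
  m=np.isfinite(W).all(2)&(abs(X-.62)<.042)&(abs(Y+.032)<.03)&(Z<.041)
  print(n,"hole px x,y range",m.sum(),np.percentile(X[m],[1,99]),np.percentile(Y[m],[1,99]))
E
```

```text
x- face 75 [0.58763921 0.58849525 0.59240467] y [-0.05304441 -0.01036749]
y- face 155 [-0.05346073 -0.05084185 -0.04860767] x [0.59245801 0.65567777]
top 114 0.15550911154943697 c=(618.7,-30.0) size 66.4x54.3 long axis 9.2deg
block x- face 28 [0.57351072 0.57419822 0.57473377]
block y- face 54 [-0.07006027 -0.06798027 -0.06575762]
top hole px x,y range 235 [0.59841817 0.65225795] [-0.04649408 -0.01724792]
side hole px x,y range 88 [0.60135222 0.65430075] [-0.0340914  -0.01131537]
```

Relay-to-hole offset is under 1 mm in both axes. Lower it gently.

```bash

python3 -m pendant '[{"travel":[-0.005,0.005,0.08],"rot":[0,0,0],"fingers":-1},{"travel":[-0.005,0.005,0.14],"rot":[0,0,0],"fingers":-1},{"travel":[-0.005,0.005,0.19],"rot":[0,0,0],"fingers":-1},{"travel":[-0.005,0.005,0.22],"rot":[0,0,0],"fingers":-1},{"travel":[-0.005,0.005,0.25],"rot":[0,0,0],"fingers":-1},{"travel":[-0.005,0.005,0.28],"rot":[0,0,0],"fingers":-1},{"travel":[-0.005,0.005,0.28],"rot":[0,0,0],"fingers":-1}]'
```

```text
clock: 15.5
tcp_pos: [0.6246, -0.0316, 0.0997]
orientation: [-0.0, 0.011, 1.0, 0.0]
wrist_force: [-0.4, 0.2, -1.5]
finger_gap: 0.0417
grip_force: 51.0
```

```bash

python3 -m pendant '[{"travel":[0,0,0.03],"rot":[0,0,0],"fingers":-1},{"travel":[0,0,0.06],"rot":[0,0,0],"fingers":-1},{"travel":[0,0,0.09],"rot":[0,0,0],"fingers":-1},{"travel":[0,0,0.105],"rot":[0,0,0],"fingers":-1},{"travel":[0,0,0.115],"rot":[0,0,0],"fingers":-1},{"travel":[0,0,0.115],"rot":[0,0,0],"fingers":-1}]'
```

```text
clock: 16.1
tcp_pos: [0.6248, -0.0316, 0.0869]
orientation: [0.0, 0.011, 1.0, -0.0]
wrist_force: [-1.4, 0.6, 2.6]
finger_gap: 0.0419
grip_force: 51.0
```

```bash

python3 -m pendant '[{"travel":[0,0,0.006],"rot":[0,0,0],"fingers":-1},{"travel":[0,0,0.012],"rot":[0,0,0],"fingers":-1},{"travel":[0,0,0.012],"rot":[0,0,0],"fingers":-1}]'
```

```text
clock: 16.4
tcp_pos: [0.6249, -0.0315, 0.0868]
orientation: [0.0, 0.01, 1.0, -0.0]
wrist_force: [-5.1, 1.7, 10.9]
finger_gap: 0.0418
grip_force: 51.2
```

Firmly seated: the force rises and z holds. Release, go straight up, clear off and check.

```bash

python3 -m pendant '[{"travel":[0,0,-0.012],"rot":[0,0,0],"fingers":0.35},{"travel":[0,0,-0.012],"rot":[0,0,0],"fingers":0.35},{"travel":[0,0,-0.012],"rot":[0,0,0],"fingers":0.35},{"travel":[0,0,-0.012],"rot":[0,0,0],"fingers":0.35},{"travel":[0,0,-0.1],"rot":[0,0,0],"fingers":0.35},{"travel":[0,0,-0.3],"rot":[0,0,0],"fingers":0.35},{"travel":[0,0,-0.7],"rot":[0,0,0],"fingers":0.35},{"travel":[0,0,-1],"rot":[0,0,0],"fingers":0.35},{"travel":[0,0,-1],"rot":[0,0,0],"fingers":0.35}]'
python3 -m pendant '[{"travel":[1,1,-0.3],"rot":[0,0,0],"fingers":0.35},{"travel":[1,1,-0.3],"rot":[0,0,0],"fingers":0.35},{"travel":[1,1,-0.3],"rot":[0,0,0],"fingers":0.35},{"travel":[1,1,-0.3],"rot":[0,0,0],"fingers":0.35},{"travel":[1,1,-0.3],"rot":[0,0,0],"fingers":0.35}]' 
python3 -m pendant '[{"travel":[0.3,1,0],"rot":[0,0,0],"fingers":0.35},{"travel":[0.3,1,0],"rot":[0,0,0],"fingers":0.35},{"travel":[0.3,1,0],"rot":[0,0,0],"fingers":0.35},{"travel":[0.3,1,0],"rot":[0,0,0],"fingers":0.35},{"travel":[0.3,1,0],"rot":[0,0,0],"fingers":0.35}]' 
python3 - <<'E'
from h import *
ps=[]
for n,c in(("side",(130,280,160,310)),("top",(110,300,150,340))):
    p,d=env.read_camera(n); W=cloud(n,d); X,Y,Z=np.moveaxis(W,2,0)
    ps.append(cv2.resize(p[c[0]:c[1],c[2]:c[3]],(390,390),interpolation=cv2.INTER_CUBIC))
    B=np.isfinite(W).all(2)&(abs(X-.623)<.05)&(abs(Y+.031)<.04)&(Z>.09)&(Z<.13); T=B&(abs(Z-np.percentile(Z[B],75))<.005)
    print(n,"relay top z",np.percentile(Z[T],[5,50,95]),rect(W[T]))
    for t in("flat_cover_1","handled_cap"):
      for o in env.outline_of(n,t):
        if o['conf']>.3: h,P=top(W,o['mask']); print(t,o['xy'],round(h*1e3,1),rect(P) if len(P)>3 else '')
cv2.imwrite("pics/final.png",np.hstack(ps))
E
```

```text
clock: 17.3
tcp_pos: [0.6282, -0.0321, 0.2123]
orientation: [0.006, 0.011, 1.0, -0.001]
wrist_force: [0.9, 0.2, 0.8]
finger_gap: 0.0575
grip_force: 0.0
clock: 17.8
tcp_pos: [0.5055, 0.093, 0.2425]
orientation: [0.001, 0.009, 1.0, 0.0]
wrist_force: [-0.2, -0.3, 0.5]
finger_gap: 0.0575
grip_force: 0.0
clock: 18.3
tcp_pos: [0.4745, 0.2115, 0.2408]
orientation: [0.0, 0.01, 1.0, -0.0]
wrist_force: [-0.0, 0.4, -0.6]
finger_gap: 0.0575
grip_force: 0.0
side relay top z [0.10314483 0.10643563 0.10922455] c=(623.2,-30.5) size 70.1x45.4 long axis -2.6deg
flat_cover_1 [245.3, 177.7] 58.1 c=(623.3,59.5) size 91.8x68.4 long axis -0.7deg
flat_cover_1 [254.7, 212.3] 25.9 c=(630.6,-89.1) size 82.1x21.3 long axis 14.1deg
flat_cover_1 [242.0, 165.5] 58.2 c=(628.8,147.5) size 92.6x70.5 long axis -2.0deg
handled_cap [194.7, 215.3] 50.1 c=(415.0,-9.8) size 54.2x15.3 long axis -8.0deg
handled_cap [273.7, 238.4] 46.7 c=(613.0,-189.9) size 55.6x14.2 long axis -12.9deg
handled_cap [295.4, 175.4] 46.8 c=(813.5,55.0) size 56.3x15.5 long axis -5.0deg
top relay top z [0.10197565 0.10473417 0.10809064] c=(621.4,-32.6) size 68.1x40.8 long axis -1.0deg
flat_cover_1 [192.4, 187.8] 56.3 c=(627.6,146.7) size 90.8x66.3 long axis -1.1deg
flat_cover_1 [227.8, 185.8] 56.3 c=(622.1,56.3) size 92.8x66.1 long axis -0.9deg
handled_cap [229.9, 125.6] 43.8 c=(813.2,53.7) size 56.0x12.2 long axis -9.1deg
```

View pics/final.png

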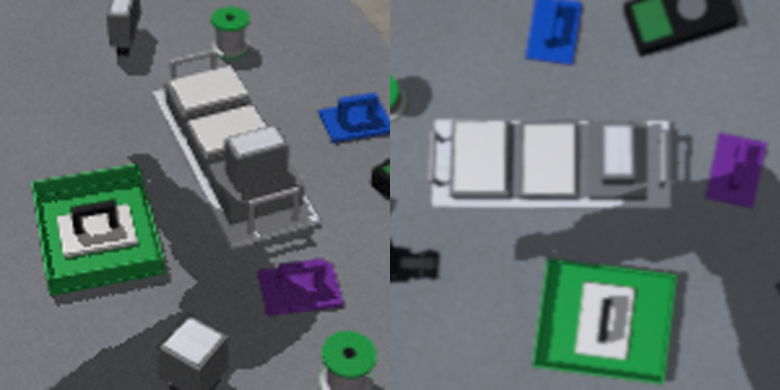

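The final picture shows the relay home at top-view crop (618,150), its top at z≈105 mm (104 expected). The cap is flat in the tray at (605,320), and both covers are unmoved.

```bash
python3 -c "
from workcell import env
print(env.hand_in())"
```

```text
the job is handed in; nothing more can be done
None
```

I laid the handled cap flat, handle up, in the green tray, plugged relay_wide fully home in the uncovered wide socket without disturbing anything else, and handed the job in at about 18 s; no verdict came back.

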